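# Fit up a weld-on filler neck in the tacking jig

### The job

The filler neck has only been set down loosely on the tacking jig. Without picking it up, nudge it along the plate until it sits fully home against both locating pins, then swing the red-handled lever of the clamp fully round so that its pad holds the neck there. With the neck clamped, unscrew the red plastic cap anticlockwise until the thread lets go (do not wrench it off), lift it clear and lay it in the round steel parts dish, leaving the neck upright and home in the jig and everything else on the bench where it is.

Things in the scene. Friction and masses are not known exactly. Their poses are not given: they have to be found in the camera images.
- jig: fixed dark steel plate of the tacking jig, 224 x 110 x 10 mm, bolted to the table. Its origin is on the underside directly below the centre of the nest (where the neck's axis belongs); the top is 10 mm up. Its +x runs from the clamp towards the two locating pins (the direction in which the clamp pushes); the plate reaches from x = -169 to +55 mm and y = -55 to +55 mm
- nest (a point): point on the plate's top where the neck's axis is when its collar touches both locating pins; axes as the jig
- locator_a: fixed steel locating pin, 12 mm diameter, standing 25 mm above the plate (a 3 mm foot ring round it is only for looks); origin at its foot, 25.5 mm in jig +x and 25.5 mm in jig -y from the nest
- locator_b: the second, equal pin, 25.5 mm in jig +x and 25.5 mm in jig +y from the nest
- clamp_lever (a joint): angle of the clamp's lever in rad: 0 (at the start up to 0.2) is open, 1.92 is the end stop (clamped). Seen from above it turns clockwise. A pinion on its spindle drives the plunger by a rack, 15.3 mm a radian; a friction brake makes it stay wherever it is left: moving it takes about 5 N at the middle of the grip, rising to about 9 N as the pad is squeezed
- lever_grip (a point): point on the centre line of the lever's red grip, 80 mm from the lever's pivot, 42 mm above the table. The grip is a level round bar, 15 mm thick, that reaches from 43 to 115 mm from the pivot. Open it points to jig -x; clamped it points to the side of jig +y (70 degrees anticlockwise from jig +x)
- lever_pivot (a point): on the vertical axis of the clamp's lever, 118 mm in jig -x and 21 mm in jig -y from the nest, 42 mm above the table. The clamp's blue guide blocks and plunger stand on the plate between pivot and nest, along jig x through the nest, up to 36 mm above the table
- clamp_pad: round black nylon pad, 17 mm diameter, on the end of the clamp's plunger, axis along jig x, 28 mm above the table; origin on its axis, 9 mm behind its front face. Open, the front face stands 54 mm from the nest's centre in jig -x (up to 3 mm less with the lever not quite back); closing drives it 29 mm forward, and it springs back 5 mm on a neck that is home, pressing with about 16 N. It pushes only along jig x
- neck: loose aluminium weld-on filler neck, 0.4 kg, standing on the plate; origin at the centre of its underside, z up its axis. The smooth collar is 60 mm in diameter and 30 mm high; above it a threaded spout (33 mm, 40 mm over the thread) reaches to 55 mm. It starts 9 to 18 mm short of the nest in jig x and up to 11 mm to a side. It slides at about 2 to 5 N; push on the collar, below the cap
- cap: loose red fluted plastic screw cap on the spout, 52 mm in diameter, 29 mm high, 0.05 kg; origin at the centre of its open rim, z up its axis. Screwed home its rim is 31.5 mm above the neck's underside, its top 70.5 mm above the table. Right-hand thread, 9 mm a turn, with little friction and 1 mm of play; it lets go after about one full turn anticlockwise (seen from above), 9 mm higher, and is clear of the spout once lifted another 15 mm
- dish: fixed round stainless parts dish stuck to the table by its magnet, 142 mm across the rim, 24 mm high, inner floor 4 mm above the table and 111 mm across; origin at the centre of its underside
- tee_joint: bystander: tacked T joint, 60 x 100 x 49 mm; origin under its centre
- angle_cut: bystander: rusty angle offcut, 85 x 40 x 40 mm; origin under its centre
- magnet_holder: bystander: the red magnetic corner holder nearer the robot, 58 x 100 x 20 mm; origin under its centre
- try_square: bystander: try square, 168 x 100 x 14 mm; origin under its centre
Mind the look-alikes: they are no part of the job. Leave any green or orange look-alike of the dish alone.

How it is judged:
By the outcome, as a careful person would: the job done as asked, in the order asked, and still so for the second after the job is handed in, with the robot touching nothing.
It also fails if it takes over 72 s, if anything falls off the work surface, if the arm or the gripper's body presses on something with over 40 N, if the wrist force passes 120 N, or if a joint passes its speed limit or range.

### The arm

A 7-joint arm with a two-finger parallel gripper is mounted at the origin on a cart in front of the work surface, level with it; the furniture and walls round the work are solid. World frame = base frame: x ahead of the robot, y to its left, z up, the work surface at z = 0. Lengths are in m, angles in degrees, forces in N, time in s.
With the tool pointing down it reaches from about 0.425 to 1.025 m from the base axis. Payload 9.4 kg.
Tool frame: the origin (TCP) lies on the mounting face of the last link; the fingertips stand 173 mm ahead of it and the grasp point (between the pads) lies 155 mm ahead of it; z points along the fingers, y is the line along which they close (so a half turn about z gives the same grasp; the last joint's range is limited). The gripper opens to 85 mm and grips with 20 to 120 N. Pads are 22 mm wide; open, the fingers measure 114 mm over their backs; the gripper's body (76 mm by 85 mm) begins 54 mm behind the grasp point. The pads swing forward as they close: fully open they stand 13 mm farther back than shut.
Start: joints at [61.553, 34.337, -0.143, 91.639, 0.103, 54.024, -4.572], TCP at [0.295, -0.662, 0.405] pointing down, gripper open.
Joint ranges: [-147.43, 147.43], [-19.82, 112.94], [-74.19, 73.91], [6.32, 146.72], [-59.91, 239.91], [6.04, 106.73], [-150.56, 150.56]. Speed limits (degrees/s): [127.2, 127.2, 172.46, 172.46, 180, 180, 180].

### API

Orientations are given as a 3x3 rotation matrix whose columns are the frame's x, y, z axes.
In Python, from rig import ctrl, grab_frame gives the robot as it stands.
- The arm moves only by the tool play_rows, never from a script. Its argument "motion" is a list of rows, each an object of numbers: "claw": the finger opening in mm, from 0 to 85.4; "tx", "ty", "tz": the shift along the tool's x, y, z in mm; "turn": the turn about the tool's z in rad. In form: [{"claw": .., "tx": .., "ty": .., "tz": .., "turn": ..}, ...]. A call has 1 to 20 rows; each row shifts and turns the commanded pose from where the row before left it, along the tool's axes as they then stand; what a row does not reach is not made up. A row lasts 1/10 s, in which the tool goes at most 50 mm and 8.59 degrees, less where a joint would pass 70% of its speed; a pose out of reach is approached as far as the arm can. A call is refused whole if a number of a shift passes 50 or a number of a turn 0.15, either way. A call with a gripper value outside its range is refused whole. The fingers move at their own pace and stop on an object; "newtons" is the grip in N (left out, the last holds). Time passes only in rows, so rows that do not move let the fingers close. It gives the time, the measured TCP pose, the force, the opening and the grip force at its end, in the units of the state.
- ctrl.get_obs(): the state, without advancing time (a new reading comes with each control period).
- grab_frame(name): name is "scene" or "top"; returns a dict with "img" (384x512x3 uint8, blue, green, red), "fx", "fy", "cx", "cy" (pixels), "distortion" ([k1, k2, p1, p2, k3] as OpenCV has them; the pictures are not rectified), "view" (4x4, takes a point from world to camera coordinates). Camera axes: x right, y down, z forward; pixel columns grow to the right and rows downward; lengths in m; the calibration is good to about 2 mm. A picture is of the moment at which its call begins. There is no depth.
- ctrl.close_job(): hands the job in; it is judged then, once.
The state is a dict: "t": time; "qpos": joint angles; "joint_velocities": joint speeds; "joint_torque": joint torques, N m; "eef_pos": TCP position; "ee_rot": TCP orientation; "wrist_force": force on the tool from outside, world axes, zero at the start; "moment": the same for the moment, N m; "opening": finger opening in m; "grasp_force": force on a finger pad.
Only numpy, scipy, OpenCV 4.12 (cv2) and the standard library are available. Lean on these libraries where they do the work, as an engineer would, in place of code of your own. Each camera call takes 0.05 s, during which the arm holds its last target. There are 200 camera calls.

## Working session

There is one attempt and no reset: what is moved stays moved. The work goes in short steps, Python scripts to look and compute and a tool call to move; the robot and the scene stay as the last step left them, time stands still between calls to the robot, and variables do not carry over. Pictures are saved under pics/ and viewed, at most 10 in all, crops included, and the job is handed in when it is done.

Besides the shell and the picture viewer there is one more tool, called by a JSON object that holds its "op" and its "data". play_rows: Moves the arm, as the interface text tells. Its arguments: {"type":"object","properties":{"motion":{"type":"array"},"newtons":{"type":"number"}},"required":["motion"]}

```bash
mkdir -p pics; ls; cat > h.py <<'E'
import numpy as np,cv2
from rig import ctrl,grab_frame
def K(f): return np.array([[f['fx'],0,f['cx']],[0,f['fy'],f['cy']],[0,0,1.]])
def ray(f,px,z):
    p=cv2.undistortPoints(np.array(px,float).reshape(-1,1,2),K(f),np.array(f['distortion'],float))[:,0]
    V=np.array(f['view']);R=V[:3,:3];c=-R.T@V[:3,3]
    d=np.c_[p,np.ones(len(p))]@R
    return c+d*((z-c[2])/d[:,2])[:,None]
def proj(f,P):
    V=np.array(f['view']);return cv2.projectPoints(np.array(P,float).reshape(-1,3),cv2.Rodrigues(V[:3,:3])[0],V[:3,3],K(f),np.array(f['distortion'],float))[0][:,0]
def mask(img,h,s0=110,v0=60):
    H=cv2.cvtColor(img,cv2.COLOR_BGR2HSV)
    if h=='red': return cv2.inRange(H,(0,s0,v0),(8,255,255))|cv2.inRange(H,(172,s0,v0),(180,255,255))
    if h=='blue': return cv2.inRange(H,(98,s0,v0),(130,255,255))
E
python3 - <<'E'
from h import *
o=ctrl.get_obs();print({k:np.round(v,3).tolist() for k,v in o.items()})
for n in('top','scene'):
    f=grab_frame(n);cv2.imwrite(f'pics/{n}0.png',cv2.resize(f['img'],(800,600)))
    V=np.array(f['view']);print(n,f['fx'],-V[:3,:3].T@V[:3,3],V[:3,:3].round(2).tolist())
    m=mask(f['img'],'red');N,_,st,c=cv2.connectedComponentsWithStats(m)
    for i in range(1,N):
        if st[i,4]>30: print('red',st[i],c[i],ray(f,c[i],.05).round(3))
E
```

```text
pics
{'t': 0.0, 'qpos': [61.549, 34.385, -0.147, 91.683, 0.101, 54.024, -4.572], 'joint_velocities': [0.021, -0.106, 0.091, 0.071, 0.067, -0.037, 0.089], 'joint_torque': [-0.0, -77.646, 1.565, -25.801, 0.012, 0.009, -0.0], 'eef_pos': [0.295, -0.662, 0.404], 'ee_rot': [[0.913, 0.408, -0.001], [0.408, -0.913, 0.001], [-0.0, -0.002, -1.0]], 'wrist_force': [0.157, -0.446, -0.408], 'moment': [0.011, -0.037, 0.069], 'grasp_force': 0.0, 'opening': 0.085}
top 451.26414755981625 [ 0.35143427 -0.1047304   1.49191093] [[0.01, -1.0, 0.0], [-0.99, -0.01, -0.15], [0.15, 0.0, -0.99]]
red [220  95  71  33 856] [261.01051402 109.05724299] [[ 0.862 -0.111  0.05 ]]
red [210 112   8  13  42] [213.26190476 118.19047619] [[0.828 0.047 0.05 ]]
red [181 115  23  13 148] [193.18243243 121.90540541] [[0.814 0.113 0.05 ]]
red [256 118  37  20 384] [275.0390625 127.03125  ] [[ 0.801 -0.158  0.05 ]]
red [  96  133  151  193 9711] [158.35691484 244.66234167] [[0.409 0.209 0.05 ]]
red [295 172  14   5  64] [301.984375 174.0625  ] [[ 0.644 -0.247  0.05 ]]
red [243 175  17  17 153] [251.18954248 183.24183007] [[ 0.6
[... 856 characters left out ...]
180   9  12  73] [ 69.05479452 184.87671233] [[0.239 0.327 0.05 ]]
red [338 183  23  12  92] [346.2826087  188.82608696] [[ 0.757 -0.29   0.05 ]]
red [301 197  25  13 142] [313.25352113 203.15492958] [[ 0.636 -0.266  0.05 ]]
red [ 56 208  12  15  36] [ 60.80555556 216.63888889] [[0.158 0.171 0.05 ]]
red [302 254  36  38 739] [319.01217862 273.61975643] [[ 0.434 -0.426  0.05 ]]
red [427 271   6  12  56] [429.96428571 276.51785714] [[ 0.571 -0.591  0.05 ]]
red [444 275  38  18 279] [458.77419355 282.10394265] [[ 0.592 -0.637  0.05 ]]
red [   0  307   48   77 1788] [ 16.74720358 347.21979866] [[-0.041 -0.169  0.05 ]]
red [182 377  17   7  81] [189.35802469 380.7037037 ] [[ 0.124 -0.417  0.05 ]]
```

View pics/top0.png

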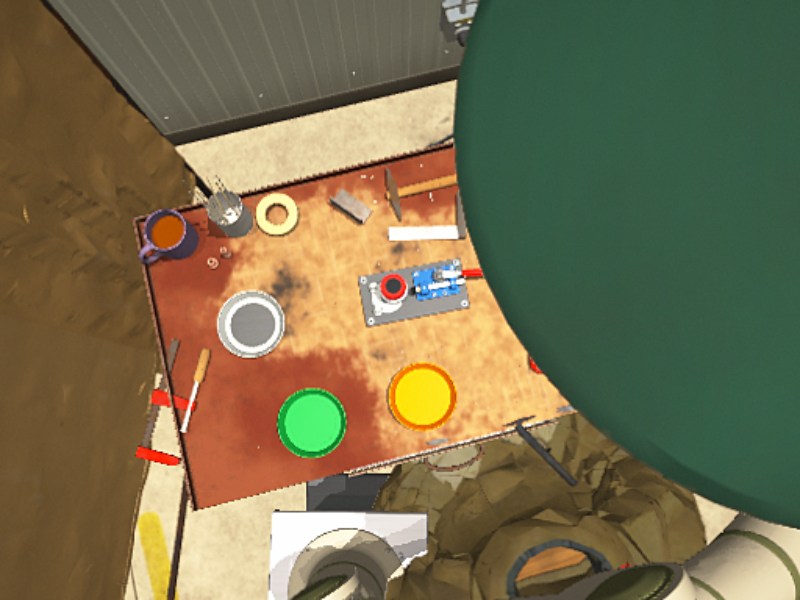

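View pics/scene0.png

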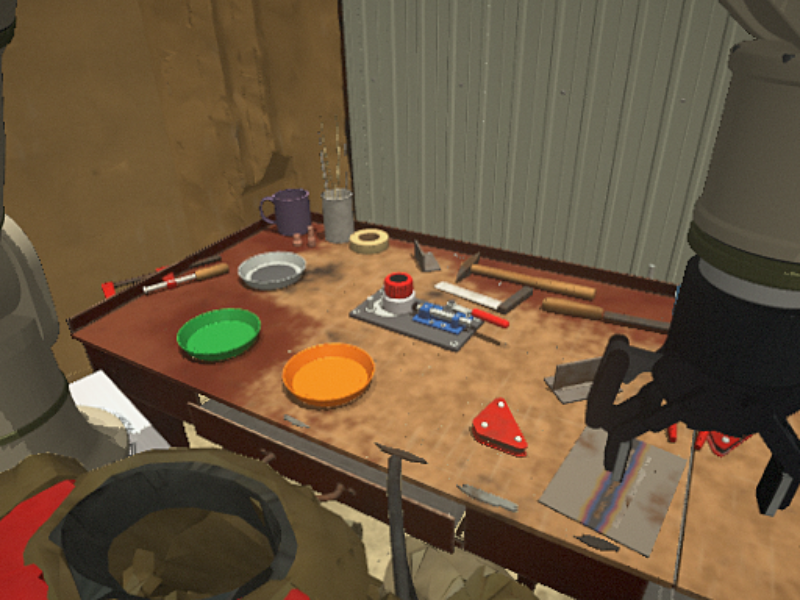

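The top view shows the jig at about (230,185) in raw pixels, with the cap at (251,183), the red lever at (302,174) and the steel dish at (160,207). The scene view shows the same parts. Next I'll zoom in on the jig.

```bash
python3 - <<'E'
from h import *
a=cv2.resize(grab_frame('top')['img'][155:220,220:320],(800,520),interpolation=cv2.INTER_CUBIC)
cv2.imwrite('pics/t1.png',a)
b=cv2.resize(grab_frame('scene')['img'][165:230,215:335],(800,433),interpolation=cv2.INTER_CUBIC)
cv2.imwrite('pics/s1.png',b)
E
```

```text
(no output)
```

View pics/t1.png

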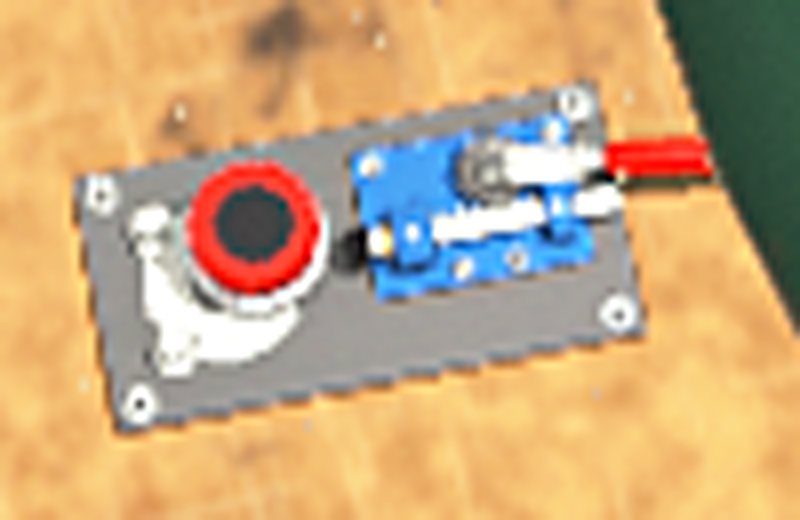

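View pics/s1.png

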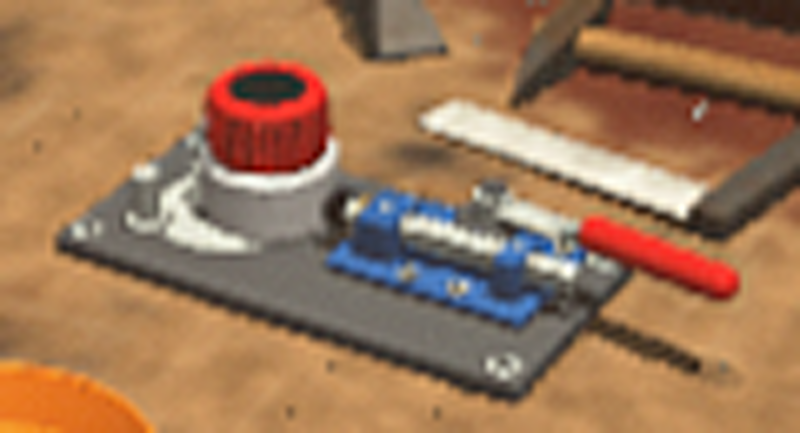

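The crops show the plate corners (78,180), (592,88), (645,330) and (118,430), the cap top at (253,228), the lever grip on the right, and pins at about (150,220) and (178,355).

```bash
python3 - <<'E'
from h import *
f=grab_frame('top');s=grab_frame('scene')
T=lambda p:(np.array(p)+.5)/8-.5+[220,155]
S=lambda p:(np.array(p)+.5)*[120/800,65/433]-.5+[215,165]
L=np.array([[55,55],[55,-55],[-169,-55],[-169,55]])/1000.
# jig +x = image left (+y world), z up -> jig +y = -world x (image down)
def fit(W,L):
    wl=W.mean(0);l0=L.mean(0);H=(L-l0).T@(W-wl);U,_,Vt=np.linalg.svd(H);R=Vt.T@np.diag([1,np.linalg.det(Vt.T@U.T)])@U.T
    t=wl-R@l0;return R,t,(W-(L@R.T+t))
W=ray(f,T([[118,430],[78,180],[592,88],[645,328]]),.01)[:,:2]
R,t,e=fit(W,L);print('top nest',t,np.degrees(np.arctan2(R[1,0],R[0,0])),(e*1e3).round(1).tolist())
W2=ray(s,S([[60,240],[632,255],[515,395]]),.01)[:,:2]
# scene: left corner=(55,55)?,
R2,t2,e2=fit(W2,L[[0,2,3]]);print('scene nest',t2,np.degrees(np.arctan2(R2[1,0],R2[0,0])),(e2*1e3).round(1).tolist())
c=ray(f,T([[253,225]]),.0705)[0];c2=ray(s,S([[268,86]]),.0705)[0]
for n,c in(('top',c),('scene',c2)): print('cap',n,c.round(4),'jig',((c[:2]-t)@R*1e3).round(1))
pts=[[612,158],[705,158]];w=ray(f,T(pts),.042)
w2=ray(s,S([[590,233],[728,282]]),.042)
for w in (w,w2): print('lever',w.round(4).tolist(),((w[:,:2]-t)@R*1e3).round(1).tolist())
# dish: rim ellipse (bright gray on top); 
d=f['img'][180:235,130:190];H=cv2.cvtColor(d,cv2.COLOR_BGR2HSV)
m=cv2.inRange(H,(0,0,90),(180,45,255));cs=max(cv2.findContours(m,0,2)[0],key=cv2.contourArea)
el=cv2.fitEllipse(cv2.convexHull(cs));print(el,ray(f,[np.array(el[0])+[130,180]],.024))
E
```

```text
top nest [ 0.5965656 -0.0697808] 101.5149462632274 [[1.7, -0.2], [-1.2, -3.1], [-3.4, 1.8], [2.9, 1.5]]
scene nest [ 0.5929221  -0.07128158] 102.20762227384476 [[2.2, -3.1], [0.8, 3.2], [-3.0, -0.1]]
cap top [ 0.6093 -0.0824  0.0705] jig [-14.9 -10. ]
cap scene [ 0.6096 -0.0815  0.0705] jig [-14.1 -10.5]
lever [[0.6445, -0.2283, 0.042], [0.6451, -0.2663, 0.042]] [[-164.9, -15.4], [-202.3, -8.3]]
lever [[0.6434, -0.228, 0.042], [0.6502, -0.2897, 0.042]] [[-164.4, -14.3], [-226.2, -8.6]]
((30.124378204345703, 26.914175033569336), (42.21338653564453, 43.51285171508789), 50.661598205566406) [[0.53268882 0.215004   0.024     ]]
```

{"op": "play_rows", "data": {"motion": [{"claw":85,"turn":-0.15},{"turn":-0.15},{"turn":-0.15},{"turn":-0.15},{"turn":-0.15},{"turn":-0.15},{"turn":-0.15},{"turn":-0.15},{"turn":-0.15},{"tx":0}]}}

```text
validation failed for argument at $.mo...
```

```bash
cat >> h.py <<'E'
N=np.array([.595,-.0705]);A=np.radians(101.8)
J=np.array([[np.cos(A),-np.sin(A)],[np.sin(A),np.cos(A)]])
def go(jx,jy,gz,o=None):
    "tool shift (mm) to put grasp point at jig (mm), height gz mm"
    o=o or ctrl.get_obs();R=np.array(o['ee_rot']);g=np.array(o['eef_pos'])+R[:,2]*.155
    w=np.r_[N+J@np.array([jx,jy])/1e3,gz/1e3]
    print('t',round(float(o['t']),2),'grasp jig',((g[:2]-N)@J*1e3).round(1),'z',(g[2]*1e3).round(1),'toolx ang jig',round(float(np.degrees(np.arctan2(R[1,0],R[0,0])-A)),1),'j7',np.round(o['qpos'][6],1),'F',np.round(o['wrist_force'],1),'open',np.round(np.array(o['opening'])*1e3,1))
    print('  tool shift',(R.T@(w-g)*1e3).round(1))
E
python3 -c "
from h import *
go(-14.5,-10,150)"
```

```text
t 0.3 grasp jig [-517.7  414.2] z 249.4 toolx ang jig -77.7 j7 -4.6 F [-0.1 -0.  -0.3] open 85.0
  tool shift [ 521.3 -401.6   99.5]
```

Each row likely needs all its fields.

{"op": "play_rows", "data": {"motion": [{"claw":85,"tx":0,"ty":0,"tz":0,"turn":-0.15},{"claw":85,"tx":0,"ty":0,"tz":0,"turn":-0.15},{"claw":85,"tx":0,"ty":0,"tz":0,"turn":-0.15},{"claw":85,"tx":0,"ty":0,"tz":0,"turn":-0.15},{"claw":85,"tx":0,"ty":0,"tz":0,"turn":-0.15},{"claw":85,"tx":0,"ty":0,"tz":0,"turn":-0.15},{"claw":85,"tx":0,"ty":0,"tz":0,"turn":-0.15},{"claw":85,"tx":0,"ty":0,"tz":0,"turn":-0.15},{"claw":85,"tx":0,"ty":0,"tz":0,"turn":-0.15},{"claw":85,"tx":0,"ty":0,"tz":0,"turn":0}]}}

```text
t: 1.3
eef_pos: [0.2951, -0.6622, 0.4044]
ee_rot: [[-0.199, 0.98, 0.0], [0.98, 0.199, 0.0], [0.0, 0.0, -1.0]]
wrist_force: [0.3, -0.0, -0.4]
opening: 0.085
grasp_force: 0.0
```

```bash
python3 -c "
from h import *
go(-14.5,-10,150)"
```

```text
t 1.3 grasp jig [-517.8  414.6] z 249.4 toolx ang jig -0.3 j7 60.0 F [ 0.3 -0.  -0.4] open 85.0
  tool shift [505.5 421.9  99.7]
```

{"op": "play_rows", "data": {"motion": [{"claw":85,"tx":36,"ty":30,"tz":0,"turn":0},{"claw":85,"tx":36,"ty":30,"tz":0,"turn":0},{"claw":85,"tx":36,"ty":30,"tz":0,"turn":0},{"claw":85,"tx":36,"ty":30,"tz":0,"turn":0},{"claw":85,"tx":36,"ty":30,"tz":0,"turn":0},{"claw":85,"tx":36,"ty":30,"tz":0,"turn":0},{"claw":85,"tx":36,"ty":30,"tz":0,"turn":0},{"claw":85,"tx":36,"ty":30,"tz":0,"turn":0},{"claw":85,"tx":36,"ty":30,"tz":0,"turn":0},{"claw":85,"tx":36,"ty":30,"tz":0,"turn":0},{"claw":85,"tx":36,"ty":30,"tz":0,"turn":0},{"claw":85,"tx":36,"ty":30,"tz":0,"turn":0},{"claw":85,"tx":36,"ty":30,"tz":0,"turn":0},{"claw":85,"tx":36,"ty":30,"tz":20,"turn":0},{"claw":85,"tx":0,"ty":0,"tz":20,"turn":0},{"claw":85,"tx":0,"ty":0,"tz":20,"turn":0},{"claw":85,"tx":0,"ty":0,"tz":0,"turn":0}]}}

```text
t: 3.0
eef_pos: [0.6065, -0.0853, 0.3427]
ee_rot: [[-0.195, 0.981, -0.004], [0.981, 0.195, 0.0], [0.001, -0.004, -1.0]]
wrist_force: [-0.2, 0.8, 0.4]
opening: 0.0846
grasp_force: 0.0
```

```bash
python3 - <<'E'
from h import *
go(-14.5,-10,32);print(np.round(ctrl.get_obs()['qpos'],0))
f=grab_frame('top');g=grab_frame('scene')
a=cv2.resize(f['img'][140:240,200:330],(520,400),interpolation=cv2.INTER_CUBIC)
b=cv2.resize(g['img'][120:245,195:345],(480,400),interpolation=cv2.INTER_CUBIC)
cv2.imwrite('pics/c2.png',cv2.resize(np.hstack([a,b]),(800,320)))
E
```

```text
t 3.0 grasp jig [-16.7  -7.6] z 187.7 toolx ang jig -0.6 j7 -3.4 F [-0.2  0.8  0.4] open 84.6
  tool shift [  2.1   3.  155.7]
[ 18.  32. -22. 109.  18.  42.  -3.]
```

View pics/c2.png

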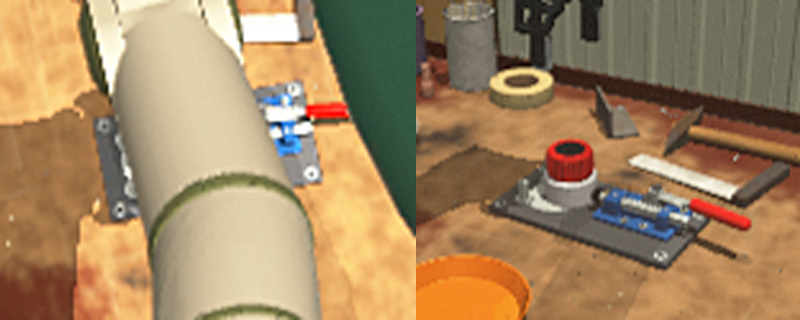

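The scene crop shows the neck and cap untouched at crop (570,180), with the gripper above them. I'll descend straddling the collar.

{"op": "play_rows", "data": {"motion": [{"claw":85,"tx":2,"ty":3,"tz":30,"turn":0},{"claw":85,"tx":0,"ty":0,"tz":30,"turn":0},{"claw":85,"tx":0,"ty":0,"tz":30,"turn":0},{"claw":85,"tx":0,"ty":0,"tz":20,"turn":0},{"claw":85,"tx":0,"ty":0,"tz":20,"turn":0},{"claw":85,"tx":0,"ty":0,"tz":14,"turn":0},{"claw":85,"tx":0,"ty":0,"tz":12,"turn":0},{"claw":85,"tx":0,"ty":0,"tz":0,"turn":0},{"claw":85,"tx":0,"ty":0,"tz":0,"turn":0}]}}

```text
t: 4.0
eef_pos: [0.6099, -0.0833, 0.1896]
ee_rot: [[-0.197, 0.98, 0.001], [0.98, 0.197, -0.0], [-0.0, 0.0, -1.0]]
wrist_force: [0.2, -0.9, 0.5]
opening: 0.0851
grasp_force: 0.0
```

```bash
python3 -c "
from h import *
go(-14.5,-10,29)"
```

```text
t 4.0 grasp jig [-15.6 -12.1] z 34.6 toolx ang jig -0.4 j7 -10.1 F [ 0.2 -0.9  0.5] open 85.1
  tool shift [ 1.1 -2.1  5.6]
```

{"op": "play_rows", "data": {"motion": [{"claw":85,"tx":1,"ty":-2,"tz":5,"turn":0},{"claw":70,"tx":0,"ty":0,"tz":0,"turn":0},{"claw":64,"tx":0,"ty":0,"tz":0,"turn":0},{"claw":58,"tx":0,"ty":0,"tz":0,"turn":0},{"claw":56,"tx":0,"ty":0,"tz":0,"turn":0},{"claw":56,"tx":0,"ty":0,"tz":0,"turn":0},{"claw":56,"tx":0,"ty":0,"tz":0,"turn":0}], "newtons": 20}}

```text
t: 4.7
eef_pos: [0.6079, -0.0825, 0.1845]
ee_rot: [[-0.198, 0.98, 0.001], [0.98, 0.198, 0.0], [-0.0, 0.001, -1.0]]
wrist_force: [0.7, 0.4, 5.9]
opening: 0.0597
grasp_force: 21.5
```

```bash
python3 -c "
from h import *
go(0,0,29);print(ctrl.get_obs()['grasp_force'])"
```

```text
t 4.7 grasp jig [-14.4 -10.4] z 29.5 toolx ang jig -0.4 j7 -10.4 F [0.7 0.4 5.9] open 59.7
  tool shift [ 14.4 -10.5   0.5]
21.484880447387695
```

{"op": "play_rows", "data": {"motion": [{"claw":56,"tx":1,"ty":-2.5,"tz":0,"turn":0},{"claw":56,"tx":1,"ty":-2.5,"tz":0,"turn":0},{"claw":56,"tx":1,"ty":-2.5,"tz":0,"turn":0},{"claw":56,"tx":1,"ty":-2.5,"tz":0,"turn":0},{"claw":56,"tx":2,"ty":0,"tz":0,"turn":0},{"claw":56,"tx":2,"ty":0,"tz":0,"turn":0},{"claw":56,"tx":2,"ty":0,"tz":0,"turn":0},{"claw":56,"tx":1,"ty":0,"tz":0,"turn":0},{"claw":56,"tx":0,"ty":0,"tz":0,"turn":0}]}}

```text
t: 5.6
eef_pos: [0.5955, -0.0746, 0.1845]
ee_rot: [[-0.197, 0.98, 0.0], [0.98, 0.197, -0.001], [-0.001, 0.0, -1.0]]
wrist_force: [0.7, -3.0, 7.6]
opening: 0.0595
grasp_force: 21.8
```

```bash
python3 -c "
from h import *
go(0,0,29);print(J.T@np.array(ctrl.get_obs()['wrist_force'])[:2])"
```

```text
t 5.6 grasp jig [-4.3  0.4] z 29.5 toolx ang jig -0.4 j7 -11.6 F [ 0.7 -3.   7.6] open 59.5
  tool shift [4.4 0.3 0.5]
[-3.0603365  -0.12389727]
```

{"op": "play_rows", "data": {"motion": [{"claw":56,"tx":1,"ty":0,"tz":0,"turn":0},{"claw":56,"tx":1,"ty":0,"tz":0,"turn":0},{"claw":56,"tx":1,"ty":0,"tz":0,"turn":0},{"claw":56,"tx":0.5,"ty":0,"tz":0,"turn":0},{"claw":56,"tx":0,"ty":0,"tz":0,"turn":0}]}}

```text
t: 6.1
eef_pos: [0.5949, -0.072, 0.1845]
ee_rot: [[-0.196, 0.981, 0.001], [0.981, 0.196, -0.002], [-0.002, 0.0, -1.0]]
wrist_force: [1.7, -5.4, 6.5]
opening: 0.0598
grasp_force: 21.7
```

```bash
python3 -c "
from h import *
go(0,0,29);print(J.T@np.array(ctrl.get_obs()['wrist_force'])[:2])"
```

```text
t 6.1 grasp jig [-1.8  0.4] z 29.5 toolx ang jig -0.5 j7 -11.9 F [ 1.7 -5.4  6.5] open 59.8
  tool shift [1.8 0.3 0.5]
[-5.62107329 -0.51802894]
```

{"op": "play_rows", "data": {"motion": [{"claw":56,"tx":1,"ty":0,"tz":0,"turn":0},{"claw":56,"tx":1,"ty":0,"tz":0,"turn":0},{"claw":56,"tx":0,"ty":0,"tz":0,"turn":0}]}}

```text
t: 6.4
eef_pos: [0.5951, -0.0711, 0.1845]
ee_rot: [[-0.195, 0.981, 0.002], [0.981, 0.195, -0.003], [-0.004, 0.001, -1.0]]
wrist_force: [4.4, -8.9, 5.0]
opening: 0.0594
grasp_force: 21.5
```

```bash
python3 -c "
from h import *
go(0,0,29);print(J.T@np.array(ctrl.get_obs()['wrist_force'])[:2])"
```

```text
t 6.4 grasp jig [-1.2 -0.2] z 29.5 toolx ang jig -0.5 j7 -12.0 F [ 4.4 -8.9  5. ] open 59.4
  tool shift [ 1.2 -0.2  0.5]
[-9.58323616 -2.51542668]
```

{"op": "play_rows", "data": {"motion": [{"claw":56,"tx":1,"ty":0,"tz":0,"turn":0},{"claw":56,"tx":1,"ty":0,"tz":0,"turn":0},{"claw":56,"tx":0,"ty":0,"tz":0,"turn":0}]}}

```text
t: 6.7
eef_pos: [0.5956, -0.0688, 0.1845]
ee_rot: [[-0.195, 0.981, 0.004], [0.981, 0.195, -0.002], [-0.003, 0.003, -1.0]]
wrist_force: [7.9, -8.3, 2.2]
opening: 0.0593
grasp_force: 21.6
```

```bash
python3 -c "
from h import *
go(0,0,29);print(J.T@np.array(ctrl.get_obs()['wrist_force'])[:2])"
```

```text
t 6.7 grasp jig [ 1.  -1.5] z 29.5 toolx ang jig -0.5 j7 -12.2 F [ 7.9 -8.3  2.2] open 59.3
  tool shift [-1.  -1.5  0.5]
[-9.76625417 -6.04989787]
```

{"op": "play_rows", "data": {"motion": [{"claw":56,"tx":0.5,"ty":1,"tz":0,"turn":0},{"claw":56,"tx":0.5,"ty":1,"tz":0,"turn":0},{"claw":56,"tx":0,"ty":0,"tz":0,"turn":0}]}}

```text
t: 7.0
eef_pos: [0.5967, -0.0677, 0.1845]
ee_rot: [[-0.195, 0.981, 0.002], [0.981, 0.195, -0.003], [-0.003, 0.001, -1.0]]
wrist_force: [4.1, -9.0, 3.4]
opening: 0.0592
grasp_force: 21.9
```

```bash
python3 -c "
from h import *
go(0,0,29);print(J.T@np.array(ctrl.get_obs()['wrist_force'])[:2])"
```

```text
t 7.0 grasp jig [ 1.9 -2.4] z 29.5 toolx ang jig -0.6 j7 -12.3 F [ 4.1 -9.   3.4] open 59.2
  tool shift [-1.9 -2.4  0.5]
[-9.67664429 -2.2104653 ]
```

{"op": "play_rows", "data": {"motion": [{"claw":56,"tx":0.5,"ty":0.5,"tz":0,"turn":0},{"claw":56,"tx":0.5,"ty":0.5,"tz":0,"turn":0},{"claw":56,"tx":0,"ty":0,"tz":0,"turn":0}]}}

```text
t: 7.3
eef_pos: [0.5969, -0.0674, 0.1845]
ee_rot: [[-0.194, 0.981, 0.001], [0.981, 0.194, -0.004], [-0.004, -0.0, -1.0]]
wrist_force: [3.1, -12.0, 6.2]
opening: 0.059
grasp_force: 22.0
```

```bash
python3 - <<'E'
from h import *
go(0,0,29);print(J.T@np.array(ctrl.get_obs()['wrist_force'])[:2])
g=grab_frame('scene');cv2.imwrite('pics/s3.png',cv2.resize(g['img'][150:235,205:325],(800,567),interpolation=cv2.INTER_CUBIC))
E
```

```text
t 7.3 grasp jig [ 2.  -2.5] z 29.5 toolx ang jig -0.6 j7 -12.3 F [  3.1 -12.    6.2] open 59.0
  tool shift [-2.  -2.4  0.5]
[-12.39093033  -0.55825262]
```

View pics/s3.png

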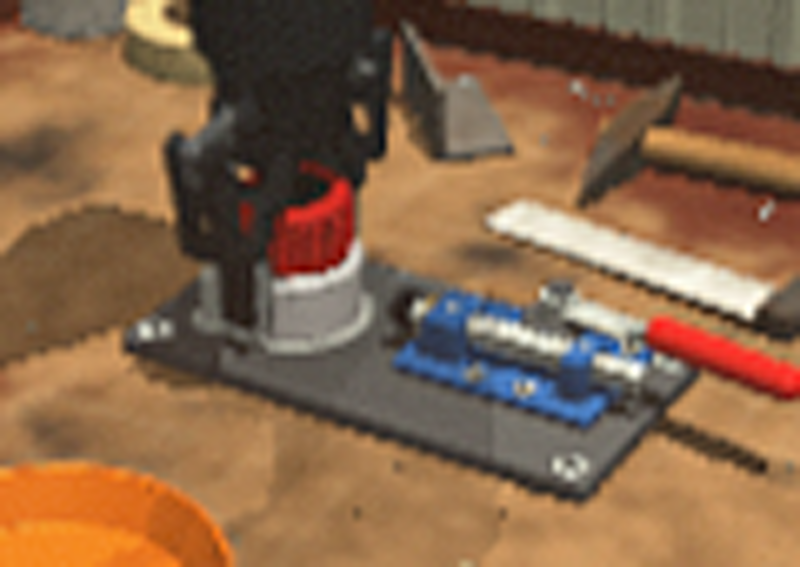

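{"op": "play_rows", "data": {"motion": [{"claw":56,"tx":0.5,"ty":1,"tz":0,"turn":0},{"claw":56,"tx":0.5,"ty":0.5,"tz":0,"turn":0},{"claw":56,"tx":0,"ty":0,"tz":0,"turn":0}]}}

```text
t: 7.65
eef_pos: [0.5972, -0.0665, 0.1842]
ee_rot: [[-0.194, 0.981, -0.002], [0.981, 0.194, -0.005], [-0.005, -0.003, -1.0]]
wrist_force: [0.6, -12.8, 7.0]
opening: 0.0594
grasp_force: 22.3
```

```bash
python3 - <<'E'
from h import *
go(0,0,29);print(J.T@np.array(ctrl.get_obs()['wrist_force'])[:2])
E
```

```text
t 7.65 grasp jig [ 2.7 -2.5] z 29.2 toolx ang jig -0.6 j7 -12.4 F [  0.6 -12.8   7. ] open 59.4
  tool shift [-2.7 -2.5  0.2]
[-12.64908149   2.0150679 ]
```

{"op": "play_rows", "data": {"motion": [{"claw":56,"tx":0,"ty":-0.7,"tz":0,"turn":0},{"claw":70,"tx":0,"ty":0,"tz":0,"turn":0},{"claw":85,"tx":0,"ty":0,"tz":0,"turn":0},{"claw":85,"tx":0,"ty":0,"tz":0,"turn":0},{"claw":85,"tx":0,"ty":0,"tz":-20,"turn":0},{"claw":85,"tx":0,"ty":0,"tz":-40,"turn":0},{"claw":85,"tx":0,"ty":0,"tz":-40,"turn":0},{"claw":50,"tx":0,"ty":0,"tz":0,"turn":0}]}}

```text
t: 8.45
eef_pos: [0.5983, -0.0622, 0.2885]
ee_rot: [[-0.198, 0.98, 0.007], [0.98, 0.198, 0.0], [-0.001, 0.006, -1.0]]
wrist_force: [1.1, 0.1, -0.4]
opening: 0.0726
grasp_force: 0.0
```

```bash
sed -i 's/^N=.*;A=/N=np.array([.597,-.0685]);A=/' h.py; python3 - <<'E'
from h import *
f=grab_frame('scene')
m=mask(f['img'],'red');N_,_,st,c=cv2.connectedComponentsWithStats(m)
for i in range(1,N_):
    if st[i,4]>80 and 230<c[i][0]<340 and 165<c[i][1]<215: print(st[i],c[i])
# black cap inset centre
x,y=np.array(proj(f,[[*N,.0705]])[0]).astype(int)
g=f['img'][y-8:y+9,x-12:x+13].max(2);ys,xs=np.nonzero(g<75)
print('proj nest top',proj(f,[[*N,.0705]]),'dark',xs.mean()+x-12,ys.mean()+y-8,len(xs))
p=ray(f,[[xs.mean()+x-12,ys.mean()+y-8]],.0705)[0];print(p,((p[:2]-N)@J*1e3).round(1))
th=np.radians(180-6.5);go(-118+85*np.cos(th),-21+85*np.sin(th),42)
E
```

```text
[306 164  53  16 171] [328.90643275 171.35087719]
[239 174  19  18 232] [248.25       183.27586207]
[300 175  35  13 166] [316.36746988 181.10240964]
[301 197  25  13 142] [313.25352113 203.15492958]
proj nest top [[248.37949344 177.63236377]] dark 247.9736842105263 177.68421052631578 38
[ 0.59601741 -0.06785572  0.0705    ] [0.8 0.8]
t 8.5 grasp jig [ 5.7 -2.5] z 131.4 toolx ang jig -0.4 j7 -8.3 F [-0.5  0.7 -0.6] open 65.8
  tool shift [-208.     9.9   89.6]
```

{"op": "play_rows", "data": {"motion": [{"claw":34,"tx":-42,"ty":1,"tz":0,"turn":0},{"claw":34,"tx":-42,"ty":1,"tz":0,"turn":0},{"claw":34,"tx":-42,"ty":2,"tz":0,"turn":0},{"claw":34,"tx":-42,"ty":2,"tz":0,"turn":0},{"claw":34,"tx":-40,"ty":2,"tz":0,"turn":0.12},{"claw":34,"tx":0,"ty":0,"tz":20,"turn":0},{"claw":34,"tx":0,"ty":0,"tz":0,"turn":0}]}}

```text
t: 9.2
eef_pos: [0.6448, -0.2658, 0.2602]
ee_rot: [[-0.078, 0.997, -0.005], [0.997, 0.078, 0.002], [0.002, -0.005, -1.0]]
wrist_force: [-0.6, 0.1, 0.5]
opening: 0.0339
grasp_force: 0.0
```

```bash
python3 - <<'E'
from h import *
go(-202.4,-9.5,40)
f=grab_frame('top');g=grab_frame('scene')
b=g['img'][130:245,235:365]
cv2.imwrite('pics/c4.png',cv2.resize(b,(680,600),interpolation=cv2.INTER_CUBIC))
E
```

```text
t 9.2 grasp jig [-202.5   -5.6] z 105.2 toolx ang jig -7.4 j7 4.3 F [-0.6  0.1  0.5] open 33.9
  tool shift [ 0.5  4.2 65.2]
```

View pics/c4.png

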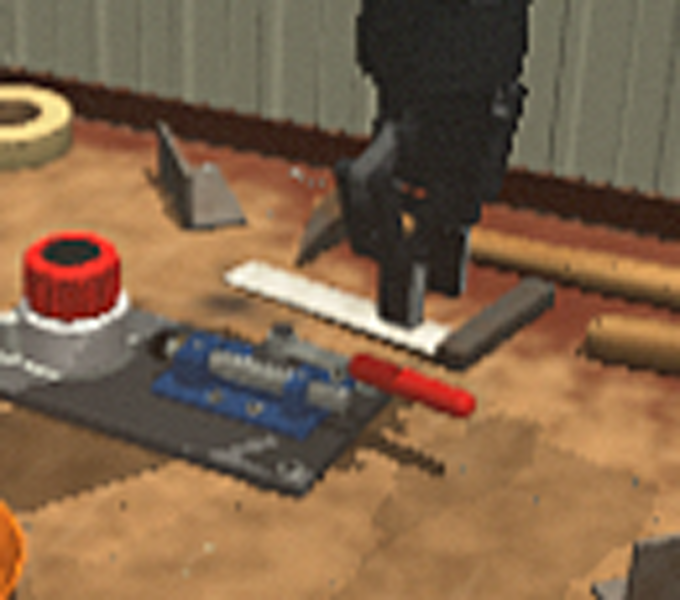

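The picture shows the fingers above the red grip (410,385), straddling its axis. I'll descend.

{"op": "play_rows", "data": {"motion": [{"claw":34,"tx":0,"ty":4,"tz":15,"turn":0},{"claw":34,"tx":0,"ty":0,"tz":15,"turn":0},{"claw":34,"tx":0,"ty":0,"tz":12,"turn":0},{"claw":34,"tx":0,"ty":0,"tz":12,"turn":0},{"claw":34,"tx":0,"ty":0,"tz":11,"turn":0},{"claw":34,"tx":0,"ty":0,"tz":0,"turn":0},{"claw":28,"tx":0,"ty":0,"tz":0,"turn":0},{"claw":24,"tx":0,"ty":0,"tz":0,"turn":0},{"claw":20,"tx":0,"ty":0,"tz":0,"turn":0},{"claw":14,"tx":0,"ty":0,"tz":0,"turn":0},{"claw":14,"tx":0,"ty":0,"tz":0,"turn":0}], "newtons": 20}}

```text
t: 10.4
eef_pos: [0.6496, -0.2651, 0.1995]
ee_rot: [[-0.079, 0.997, -0.001], [0.997, 0.079, -0.001], [-0.001, -0.001, -1.0]]
wrist_force: [-4.8, -0.7, 5.7]
opening: 0.0144
grasp_force: 15.7
```

```bash
python3 - <<'E'
from h import *
go(-202.4,-9.5,40)
E
```

```text
t 10.4 grasp jig [-203.3  -11.1] z 44.5 toolx ang jig -7.3 j7 2.4 F [-4.8 -0.7  5.7] open 14.4
  tool shift [ 0.6 -1.7  4.5]
```

{"op": "play_rows", "data": {"motion": [{"claw":18,"tx":0,"ty":-0.5,"tz":2,"turn":0},{"claw":18,"tx":0.4,"ty":-8.6,"tz":0,"turn":0.1},{"claw":18,"tx":0.4,"ty":-8.6,"tz":0,"turn":0.1},{"claw":18,"tx":0.4,"ty":-8.6,"tz":0,"turn":0.1},{"claw":18,"tx":0.4,"ty":-8.6,"tz":0,"turn":0.1},{"claw":18,"tx":0.4,"ty":-8.6,"tz":0,"turn":0.1},{"claw":18,"tx":0,"ty":0,"tz":0,"turn":0}]}}

```text
t: 11.1
eef_pos: [0.6079, -0.2577, 0.1973]
ee_rot: [[0.41, 0.912, 0.002], [0.912, -0.41, -0.001], [-0.0, 0.002, -1.0]]
wrist_force: [0.5, -0.3, 0.0]
opening: 0.0181
grasp_force: 0.2
```

```bash
cat >> h.py <<'E'
def lev():
    o=ctrl.get_obs();R=np.array(o['ee_rot']);g=np.array(o['eef_pos'])+R[:,2]*.155
    d=(g[:2]-N)@J*1e3-[-118,-21];print('lever jig ang',180-np.degrees(np.arctan2(d[1],d[0])),'r',np.hypot(*d),'F tool',(R.T@np.array(o['wrist_force'])).round(1))
E
python3 - <<'E'
from h import *
th=np.radians(180-6.6-28.65);go(-118+86*np.cos(th),-21+86*np.sin(th),42);lev()
E
```

```text
t 11.1 grasp jig [-187.7   27.8] z 42.3 toolx ang jig -36.0 j7 -18.5 F [ 0.5 -0.3  0. ] open 18.1
  tool shift [-1.  -0.3  0.3]
lever jig ang 35.019668015953755 r 85.04752120643923 F tool [-0.   0.6 -0. ]
```

{"op": "play_rows", "data": {"motion": [{"claw":18,"tx":0.4,"ty":-8.6,"tz":0,"turn":0.1},{"claw":18,"tx":0.4,"ty":-8.6,"tz":0,"turn":0.1},{"claw":18,"tx":0.4,"ty":-8.6,"tz":0,"turn":0.1},{"claw":18,"tx":0.4,"ty":-8.6,"tz":0,"turn":0.1},{"claw":18,"tx":0.4,"ty":-8.6,"tz":0,"turn":0.1},{"claw":18,"tx":0.4,"ty":-8.6,"tz":0,"turn":0.1},{"claw":18,"tx":0.4,"ty":-8.6,"tz":0,"turn":0.1},{"claw":18,"tx":0.4,"ty":-8.6,"tz":0,"turn":0.1},{"claw":18,"tx":0.4,"ty":-8.6,"tz":0,"turn":0.1},{"claw":18,"tx":0,"ty":0,"tz":0,"turn":0}]}}

```text
t: 12.1
eef_pos: [0.5597, -0.1998, 0.1971]
ee_rot: [[0.968, 0.25, 0.0], [0.25, -0.968, -0.0], [0.0, 0.0, -1.0]]
wrist_force: [-0.4, 0.4, 0.3]
opening: 0.0179
grasp_force: 0.0
```

```bash
python3 - <<'E'
from h import *
go(0,0,42);lev()
E
```

```text
t 12.1 grasp jig [-120.9   63.3] z 42.1 toolx ang jig -87.3 j7 -54.3 F [-0.4  0.4  0.3] open 17.9
  tool shift [ 6.890e+01 -1.179e+02  1.000e-01]
lever jig ang 88.00279488915326 r 84.37934093051486 F tool [-0.3 -0.5 -0.3]
```

{"op": "play_rows", "data": {"motion": [{"claw":18,"tx":0.4,"ty":-8.5,"tz":0,"turn":0.1},{"claw":18,"tx":0.4,"ty":-8.5,"tz":0,"turn":0.1},{"claw":18,"tx":0.4,"ty":-8.5,"tz":0,"turn":0.1},{"claw":18,"tx":0.2,"ty":-5,"tz":0,"turn":0.06},{"claw":18,"tx":0,"ty":-3,"tz":0,"turn":0.02},{"claw":18,"tx":0,"ty":0,"tz":0,"turn":0}]}}

```text
t: 12.7
eef_pos: [0.5581, -0.1682, 0.1971]
ee_rot: [[0.992, -0.126, 0.001], [-0.126, -0.992, -0.001], [0.002, 0.001, -1.0]]
wrist_force: [0.8, -3.5, 0.8]
opening: 0.018
grasp_force: 2.0
```

```bash
python3 - <<'E'
from h import *
go(0,0,42);lev()
E
```

```text
t 12.7 grasp jig [-89.8  58.3] z 42.1 toolx ang jig -109.0 j7 -69.2 F [ 0.8 -3.5  0.8] open 18.0
  tool shift [  25.9 -103.9    0. ]
lever jig ang 109.54640293041209 r 84.16812943976369 F tool [ 1.2  3.4 -0.8]
```

{"op": "play_rows", "data": {"motion": [{"claw":18,"tx":0,"ty":-1,"tz":0,"turn":0.01},{"claw":18,"tx":0,"ty":-1,"tz":0,"turn":0.01},{"claw":18,"tx":0,"ty":0,"tz":0,"turn":0}]}}

```text
t: 13.0
eef_pos: [0.5583, -0.1669, 0.1971]
ee_rot: [[0.989, -0.147, 0.002], [-0.147, -0.989, -0.002], [0.002, 0.002, -1.0]]
wrist_force: [1.5, -6.3, -0.3]
opening: 0.0181
grasp_force: 3.3
```

```bash
python3 -c "
from h import *
lev()"
```

```text
lever jig ang 110.33524565183394 r 84.09754669092685 F tool [2.4 6.  0.3]
```

{"op": "play_rows", "data": {"motion": [{"claw":18,"tx":0,"ty":-1,"tz":0,"turn":0},{"claw":18,"tx":0,"ty":-1,"tz":0,"turn":0},{"claw":18,"tx":0,"ty":0,"tz":0,"turn":0}]}}

```text
t: 13.3
eef_pos: [0.5583, -0.1664, 0.1972]
ee_rot: [[0.989, -0.148, 0.002], [-0.148, -0.989, -0.004], [0.003, 0.003, -1.0]]
wrist_force: [0.4, -11.7, -1.0]
opening: 0.0181
grasp_force: 6.0
```

```bash
python3 -c "
from h import *
lev()"
```

```text
lever jig ang 110.49494877037652 r 84.03194573960745 F tool [ 2.1 11.5  1. ]
```

{"op": "play_rows", "data": {"motion": [{"claw":18,"tx":0,"ty":-1,"tz":0,"turn":0},{"claw":18,"tx":0,"ty":-1,"tz":0,"turn":0},{"claw":18,"tx":0,"ty":-1,"tz":0,"turn":0},{"claw":18,"tx":0,"ty":0,"tz":0,"turn":0}]}}

```text
t: 13.7
eef_pos: [0.5583, -0.1657, 0.1972]
ee_rot: [[0.989, -0.15, 0.002], [-0.15, -0.989, -0.007], [0.003, 0.006, -1.0]]
wrist_force: [-0.6, -19.9, -2.2]
opening: 0.0179
grasp_force: 10.0
```

```bash
python3 -c "
from h import *
lev()"
```

```text
lever jig ang 110.70820060791424 r 84.01679575911683 F tool [ 2.3 19.8  2.3]
```

At the end stop (20 N without movement). I'll relax, open, lift and check.

{"op": "play_rows", "data": {"motion": [{"claw":20,"tx":0,"ty":3,"tz":0,"turn":0},{"claw":26,"tx":0,"ty":2,"tz":0,"turn":0},{"claw":30,"tx":0,"ty":0,"tz":0,"turn":0},{"claw":30,"tx":0,"ty":0,"tz":-25,"turn":0},{"claw":30,"tx":0,"ty":0,"tz":-40,"turn":0},{"claw":85,"tx":0,"ty":0,"tz":-40,"turn":0},{"claw":85,"tx":-50,"ty":0,"tz":0,"turn":0},{"claw":85,"tx":-50,"ty":0,"tz":0,"turn":0},{"claw":85,"tx":0,"ty":0,"tz":0,"turn":0}]}}

```text
t: 14.6
eef_pos: [0.452, -0.1488, 0.302]
ee_rot: [[0.989, -0.148, -0.008], [-0.148, -0.989, 0.003], [-0.008, -0.002, -1.0]]
wrist_force: [0.1, -0.9, 0.3]
opening: 0.0845
grasp_force: 0.0
```

```bash
python3 - <<'E'
from h import *
go(0,0,120);print(np.round(ctrl.get_obs()['qpos'],0))
f=grab_frame('scene')
x,y=np.array(proj(f,[[*N,.0705]])[0]).astype(int)
g=f['img'][y-8:y+9,x-12:x+13].max(2);ys,xs=np.nonzero(g<75)
p=ray(f,[[xs.mean()+x-12,ys.mean()+y-8]],.0705)[0];print(p,((p[:2]-N)@J*1e3).round(1))
cv2.imwrite('pics/s5.png',cv2.resize(f['img'][150:235,205:325],(800,567),interpolation=cv2.INTER_CUBIC))
E
```

```text
t 14.6 grasp jig [-48.2 159.5] z 147.0 toolx ang jig -110.3 j7 -70.9 F [ 0.1 -0.9  0.3] open 84.5
  tool shift [ 133.  -100.6   26.2]
[  2.  28.  13. 130. -15.  25. -71.]
[ 0.59051786 -0.05020517  0.0705    ] [19.2  2.6]
```

View pics/s5.png

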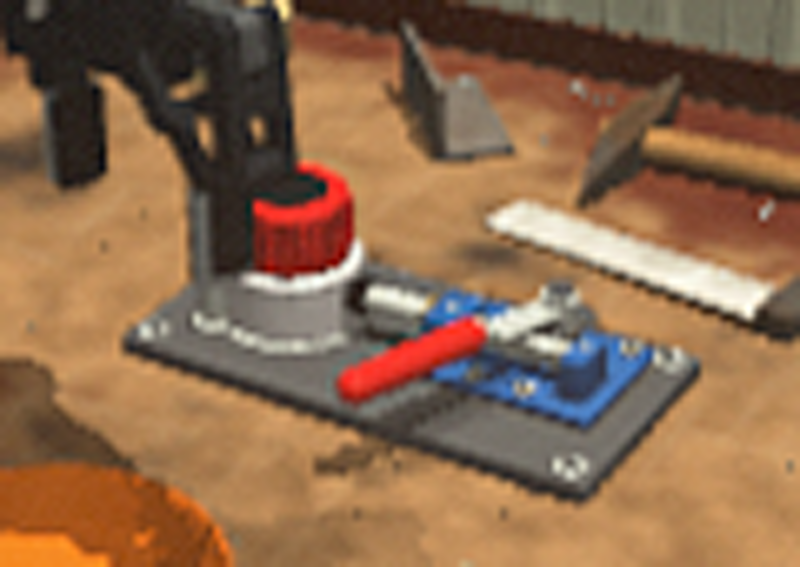

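The neck is clamped: the lever points to jig +y at (410,360) and the pad is against the collar. Next is the cap.

{"op": "play_rows", "data": {"motion": [{"claw":85,"tx":33,"ty":-25,"tz":0,"turn":0},{"claw":85,"tx":33,"ty":-25,"tz":0,"turn":0},{"claw":85,"tx":33,"ty":-25,"tz":0,"turn":0},{"claw":85,"tx":34,"ty":-25,"tz":0,"turn":0},{"claw":85,"tx":0,"ty":0,"tz":0,"turn":0.15},{"claw":85,"tx":0,"ty":0,"tz":0,"turn":0.15},{"claw":85,"tx":0,"ty":0,"tz":0,"turn":0.15},{"claw":85,"tx":0,"ty":0,"tz":0,"turn":0.15},{"claw":85,"tx":0,"ty":0,"tz":0,"turn":0.15},{"claw":85,"tx":0,"ty":0,"tz":0,"turn":0.15},{"claw":85,"tx":0,"ty":0,"tz":0,"turn":0.15},{"claw":85,"tx":0,"ty":0,"tz":0,"turn":0}]}}

```text
t: 15.85
eef_pos: [0.6062, -0.0702, 0.3015]
ee_rot: [[0.363, -0.932, -0.001], [-0.932, -0.363, -0.0], [-0.0, 0.001, -1.0]]
wrist_force: [-0.4, 0.3, -0.0]
opening: 0.0846
grasp_force: 0.0
```

```bash
python3 - <<'E'
from h import *
go(0,0,62);print(np.round(ctrl.get_obs()['qpos'],0))
E
```

```text
t 15.85 grasp jig [-3.5 -8.5] z 146.5 toolx ang jig -170.5 j7 -124.4 F [-0.4  0.3 -0. ] open 84.6
  tool shift [-4.9  7.8 84.5]
[ -20.   38.   33.  114.  -33.   38. -124.]
```

{"op": "play_rows", "data": {"motion": [{"claw":85,"tx":-5,"ty":8,"tz":20,"turn":0},{"claw":85,"tx":0,"ty":0,"tz":20,"turn":0},{"claw":85,"tx":0,"ty":0,"tz":20,"turn":0},{"claw":85,"tx":0,"ty":0,"tz":12,"turn":0},{"claw":85,"tx":0,"ty":0,"tz":0,"turn":0},{"claw":85,"tx":0,"ty":0,"tz":0,"turn":0}]}}

```text
t: 16.45
eef_pos: [0.5963, -0.0697, 0.2302]
ee_rot: [[0.364, -0.932, 0.0], [-0.932, -0.364, 0.0], [-0.0, -0.0, -1.0]]
wrist_force: [0.3, -0.1, 0.2]
opening: 0.0849
grasp_force: 0.0
```

```bash
python3 - <<'E'
from h import *
go(0,0,62)
E
```

```text
t 16.45 grasp jig [-1.1  0.9] z 75.2 toolx ang jig -170.5 j7 -119.7 F [ 0.3 -0.1  0.2] open 84.9
  tool shift [-0.9 -1.1 13.2]
```

{"op": "play_rows", "data": {"motion": [{"claw":85,"tx":-1,"ty":-1,"tz":13,"turn":0},{"claw":66,"tx":0,"ty":0,"tz":0,"turn":0},{"claw":58,"tx":0,"ty":0,"tz":0,"turn":0},{"claw":50,"tx":0,"ty":0,"tz":0,"turn":0},{"claw":46,"tx":0,"ty":0,"tz":0,"turn":0},{"claw":46,"tx":0,"ty":0,"tz":0,"turn":0},{"claw":46,"tx":0,"ty":0,"tz":0,"turn":0},{"claw":46,"tx":0,"ty":0,"tz":0,"turn":0}], "newtons": 30}}

```text
t: 17.25
eef_pos: [0.5966, -0.0683, 0.2173]
ee_rot: [[0.362, -0.932, 0.0], [-0.932, -0.362, 0.0], [0.0, -0.0, -1.0]]
wrist_force: [0.0, 0.8, 2.9]
opening: 0.0517
grasp_force: 31.2
```

```bash
python3 - <<'E'
from h import *
go(0,0,62);print(ctrl.get_obs()['moment'],ctrl.get_obs()['grasp_force'])
E
```

```text
t 17.25 grasp jig [0.3 0.3] z 62.3 toolx ang jig -170.6 j7 -119.1 F [0.  0.8 2.9] open 51.7
  tool shift [ 0.3 -0.2  0.3]
[ 0.15475023  0.00759236 -0.00076245] 31.23919606965501
```

{"op": "play_rows", "data": {"motion": [{"claw":46,"tx":0,"ty":0,"tz":-0.2,"turn":-0.14},{"claw":46,"tx":0,"ty":0,"tz":-0.2,"turn":-0.14},{"claw":46,"tx":0,"ty":0,"tz":-0.2,"turn":-0.14},{"claw":46,"tx":0,"ty":0,"tz":-0.2,"turn":-0.14},{"claw":46,"tx":0,"ty":0,"tz":-0.2,"turn":-0.14},{"claw":46,"tx":0,"ty":0,"tz":-0.2,"turn":-0.14},{"claw":46,"tx":0,"ty":0,"tz":0,"turn":0}]}}

```text
t: 17.95
eef_pos: [0.5964, -0.0688, 0.2185]
ee_rot: [[0.936, -0.351, 0.0], [-0.351, -0.936, 0.0], [0.0, -0.0, -1.0]]
wrist_force: [0.2, -0.8, 3.9]
opening: 0.0515
grasp_force: 31.3
```

```bash
python3 - <<'E'
from h import *
go(0,0,62);print(ctrl.get_obs()['moment'],ctrl.get_obs()['grasp_force'])
E
```

```text
t 17.95 grasp jig [-0.2  0.6] z 63.5 toolx ang jig -122.4 j7 -87.9 F [ 0.2 -0.8  3.9] open 51.5
  tool shift [ 0.4 -0.5  1.5]
[-0.12547485  0.12573984  0.01253313] 31.30658465815941
```

{"op": "play_rows", "data": {"motion": [{"claw":46,"tx":0,"ty":0,"tz":-0.2,"turn":-0.14},{"claw":46,"tx":0,"ty":0,"tz":-0.2,"turn":-0.14},{"claw":46,"tx":0,"ty":0,"tz":-0.2,"turn":-0.14},{"claw":46,"tx":0,"ty":0,"tz":-0.2,"turn":-0.14},{"claw":46,"tx":0,"ty":0,"tz":-0.2,"turn":-0.14},{"claw":46,"tx":0,"ty":0,"tz":-0.2,"turn":-0.14},{"claw":46,"tx":0,"ty":0,"tz":-0.2,"turn":-0.14},{"claw":46,"tx":0,"ty":0,"tz":-0.2,"turn":-0.14},{"claw":46,"tx":0,"ty":0,"tz":-0.2,"turn":-0.14},{"claw":46,"tx":0,"ty":0,"tz":-0.2,"turn":-0.14},{"claw":46,"tx":0,"ty":0,"tz":-0.2,"turn":-0.14},{"claw":46,"tx":0,"ty":0,"tz":-0.2,"turn":-0.14},{"claw":46,"tx":0,"ty":0,"tz":-0.2,"turn":-0.14},{"claw":46,"tx":0,"ty":0,"tz":-0.2,"turn":-0.14},{"claw":46,"tx":0,"ty":0,"tz":-0.2,"turn":-0.14},{"claw":46,"tx":0,"ty":0,"tz":-0.2,"turn":-0.14},{"claw":46,"tx":0,"ty":0,"tz":-0.2,"turn":-0.14},{"claw":46,"tx":0,"ty":0,"tz":-0.2,"turn":-0.14},{"claw":46,"tx":0,"ty":0,"tz":0,"turn":0}]}}

```text
t: 19.85
eef_pos: [0.5972, -0.0698, 0.222]
ee_rot: [[-0.553, 0.833, 0.001], [0.833, 0.553, -0.001], [-0.001, 0.0, -1.0]]
wrist_force: [3.5, -5.6, 4.0]
opening: 0.0517
grasp_force: 31.5
```

```bash
python3 - <<'E'
from h import *
go(0,0,62);print(ctrl.get_obs()['moment'],ctrl.get_obs()['grasp_force'])
E
```

```text
t 19.85 grasp jig [-1.5 -0.1] z 67.0 toolx ang jig 21.8 j7 4.9 F [ 3.5 -5.6  4. ] open 51.7
  tool shift [1.4 0.5 5. ]
[-1.14810112 -0.73122743  0.02320284] 31.475114573549945
```

{"op": "play_rows", "data": {"motion": [{"claw":46,"tx":0.8,"ty":0.2,"tz":-0.25,"turn":-0.14},{"claw":46,"tx":0.6,"ty":0,"tz":-0.2,"turn":-0.14},{"claw":46,"tx":0,"ty":0,"tz":-0.2,"turn":-0.14},{"claw":46,"tx":0,"ty":0,"tz":-0.2,"turn":-0.14},{"claw":46,"tx":0,"ty":0,"tz":-0.2,"turn":-0.14},{"claw":46,"tx":0,"ty":0,"tz":-0.2,"turn":-0.14},{"claw":46,"tx":0,"ty":0,"tz":-0.2,"turn":-0.14},{"claw":46,"tx":0,"ty":0,"tz":-0.2,"turn":-0.14},{"claw":46,"tx":0,"ty":0,"tz":-0.2,"turn":-0.14},{"claw":46,"tx":0,"ty":0,"tz":-0.2,"turn":-0.14},{"claw":46,"tx":0,"ty":0,"tz":-0.2,"turn":-0.14},{"claw":46,"tx":0,"ty":0,"tz":-0.2,"turn":-0.14},{"claw":46,"tx":0,"ty":0,"tz":0,"turn":0}]}}

```text
t: 21.15
eef_pos: [0.5968, -0.068, 0.2244]
ee_rot: [[-0.767, -0.641, 0.001], [-0.641, 0.767, -0.001], [-0.0, -0.001, -1.0]]
wrist_force: [3.2, -4.9, 6.3]
opening: 0.0514
grasp_force: 31.7
```

```bash
python3 - <<'E'
from h import *
go(0.3,0.3,62);o=ctrl.get_obs();print(o['moment'],o['grasp_force'],np.round(o['qpos']))
E
```

```text
t 21.15 grasp jig [0.4 0. ] z 69.4 toolx ang jig -241.9 j7 80.7 F [ 3.2 -4.9  6.3] open 51.4
  tool shift [0.3 0.1 7.4]
[-0.94477872 -0.93792163  0.07612701] 31.67525173383183 [ 31.  48. -47. 114.  53.  43.  81.]
```

{"op": "play_rows", "data": {"motion": [{"claw":46,"tx":0,"ty":0,"tz":-0.2,"turn":-0.14},{"claw":46,"tx":0,"ty":0,"tz":-0.2,"turn":-0.14},{"claw":46,"tx":0,"ty":0,"tz":-0.2,"turn":-0.14},{"claw":46,"tx":0,"ty":0,"tz":-0.25,"turn":-0.14},{"claw":46,"tx":0,"ty":0,"tz":-0.25,"turn":-0.14},{"claw":46,"tx":0,"ty":0,"tz":0,"turn":0}]}}

```text
t: 21.75
eef_pos: [0.5968, -0.0674, 0.2254]
ee_rot: [[-0.173, -0.985, 0.001], [-0.985, 0.173, 0.0], [-0.0, -0.001, -1.0]]
wrist_force: [4.5, -2.8, 5.0]
opening: 0.0511
grasp_force: 31.5
```

```bash
python3 - <<'E'
from h import *
go(0.3,0.3,62);o=ctrl.get_obs();print(o['moment'],o['grasp_force'],np.round(o['qpos']))
E
```

```text
t 21.75 grasp jig [ 1.1 -0.2] z 70.4 toolx ang jig -201.8 j7 116.1 F [ 4.5 -2.8  5. ] open 51.1
  tool shift [0.9 0.1 8.4]
[-0.58793751 -1.13200459 -0.01261592] 31.540995607792865 [ 35.  52. -56. 113.  59.  49. 116.]
```

{"op": "play_rows", "data": {"motion": [{"claw":60,"tx":0,"ty":0,"tz":0,"turn":0},{"claw":72,"tx":0,"ty":0,"tz":0,"turn":0},{"claw":72,"tx":0,"ty":0,"tz":0,"turn":0.15},{"claw":72,"tx":0,"ty":0,"tz":0,"turn":0.15},{"claw":72,"tx":0,"ty":0,"tz":0,"turn":0.15},{"claw":72,"tx":0,"ty":0,"tz":0,"turn":0.15},{"claw":72,"tx":0,"ty":0,"tz":0,"turn":0.15},{"claw":72,"tx":0,"ty":0,"tz":0,"turn":0.15},{"claw":72,"tx":0,"ty":0,"tz":0,"turn":0.15},{"claw":72,"tx":0,"ty":0,"tz":0,"turn":0.15},{"claw":72,"tx":0,"ty":0,"tz":0,"turn":0.15},{"claw":72,"tx":0,"ty":0,"tz":0,"turn":0.15},{"claw":72,"tx":0,"ty":0,"tz":0,"turn":0.15},{"claw":72,"tx":0,"ty":0,"tz":0,"turn":0.15},{"claw":72,"tx":0,"ty":0,"tz":0,"turn":0}]}}

```text
t: 23.25
eef_pos: [0.5955, -0.0664, 0.2253]
ee_rot: [[-0.919, 0.394, -0.001], [0.394, 0.919, -0.0], [0.001, -0.001, -1.0]]
wrist_force: [1.2, -0.6, 0.4]
opening: 0.0721
grasp_force: 0.0
```

```bash
python3 - <<'E'
from h import *
go(0.3,0.3,68);o=ctrl.get_obs();print(o['grasp_force'],np.round(o['qpos']))
E
```

```text
t 23.25 grasp jig [2.3 1.2] z 70.3 toolx ang jig 55.0 j7 28.6 F [ 1.2 -0.6  0.4] open 72.1
  tool shift [-1.9 -1.1  2.3]
0.0 [ 22.  43. -32. 114.  41.  34.  29.]
```

Recentre, grip, and turn the rest.

{"op": "play_rows", "data": {"motion": [{"claw":72,"tx":-1.9,"ty":-1.1,"tz":2,"turn":0},{"claw":60,"tx":0,"ty":0,"tz":0,"turn":0},{"claw":52,"tx":0,"ty":0,"tz":0,"turn":0},{"claw":46,"tx":0,"ty":0,"tz":0,"turn":0},{"claw":46,"tx":0,"ty":0,"tz":0,"turn":0},{"claw":46,"tx":0,"ty":0,"tz":0,"turn":0},{"claw":46,"tx":0,"ty":0,"tz":0,"turn":0},{"claw":46,"tx":0,"ty":0,"tz":-0.2,"turn":-0.14},{"claw":46,"tx":0,"ty":0,"tz":-0.2,"turn":-0.14},{"claw":46,"tx":0,"ty":0,"tz":-0.2,"turn":-0.14},{"claw":46,"tx":0,"ty":0,"tz":-0.2,"turn":-0.14},{"claw":46,"tx":0,"ty":0,"tz":-0.2,"turn":-0.14},{"claw":46,"tx":0,"ty":0,"tz":0,"turn":0}], "newtons": 30}}

```text
t: 24.55
eef_pos: [0.5971, -0.0692, 0.2243]
ee_rot: [[-0.955, -0.295, -0.0], [-0.295, 0.955, 0.0], [0.0, 0.0, -1.0]]
wrist_force: [-0.3, -0.6, 1.9]
opening: 0.0515
grasp_force: 31.5
```

```bash
python3 - <<'E'
from h import *
go(0.3,0.3,68);o=ctrl.get_obs();print(o['moment'],o['grasp_force'],np.round(o['qpos']))
E
```

```text
t 24.55 grasp jig [-0.7  0.1] z 69.3 toolx ang jig -264.6 j7 61.2 F [-0.3 -0.6  1.9] open 51.5
  tool shift [0.1 1.  1.3]
[-0.17523966  0.02019394 -0.00372759] 31.529311705380678 [ 29.  46. -43. 114.  50.  40.  61.]
```

{"op": "play_rows", "data": {"motion": [{"claw":46,"tx":0,"ty":0,"tz":-0.2,"turn":-0.14},{"claw":46,"tx":0,"ty":0,"tz":-0.2,"turn":-0.14},{"claw":46,"tx":0,"ty":0,"tz":-0.2,"turn":-0.14},{"claw":46,"tx":0,"ty":0,"tz":-0.2,"turn":-0.14},{"claw":46,"tx":0,"ty":0,"tz":-0.5,"turn":0},{"claw":46,"tx":0,"ty":0,"tz":-0.5,"turn":0},{"claw":46,"tx":0,"ty":0,"tz":-0.5,"turn":0},{"claw":46,"tx":0,"ty":0,"tz":0,"turn":0}]}}

```text
t: 25.35
eef_pos: [0.5972, -0.0688, 0.2268]
ee_rot: [[-0.656, -0.755, 0.0], [-0.755, 0.656, -0.0], [0.0, -0.0, -1.0]]
wrist_force: [-0.5, -0.6, -0.7]
opening: 0.0518
grasp_force: 31.4
```

```bash
python3 - <<'E'
from h import *
go(0.3,0.3,68);o=ctrl.get_obs();print(o['moment'],o['grasp_force'],np.round(o['qpos']))
E
```

```text
t 25.35 grasp jig [-0.4 -0.1] z 71.8 toolx ang jig -232.8 j7 88.6 F [-0.5 -0.6 -0.7] open 51.8
  tool shift [-0.1  0.8  3.8]
[-0.23288502  0.01784428  0.00683871] 31.41132054850459 [ 33.  49. -50. 113.  55.  45.  89.]
```

{"op": "play_rows", "data": {"motion": [{"claw":46,"tx":0,"ty":0,"tz":-1,"turn":0},{"claw":46,"tx":0,"ty":0,"tz":-1,"turn":0},{"claw":46,"tx":0,"ty":0,"tz":-2,"turn":0},{"claw":46,"tx":0,"ty":0,"tz":0,"turn":0}]}}

```text
t: 25.75
eef_pos: [0.5972, -0.0688, 0.231]
ee_rot: [[-0.654, -0.756, 0.0], [-0.756, 0.654, -0.0], [-0.0, -0.0, -1.0]]
wrist_force: [0.1, -0.9, -0.4]
opening: 0.0518
grasp_force: 31.5
```

```bash
python3 - <<'E'
from h import *
go(0.3,0.3,68)
E
```

```text
t 25.75 grasp jig [-0.4 -0.2] z 76.0 toolx ang jig -232.6 j7 89.0 F [ 0.1 -0.9 -0.4] open 51.8
  tool shift [0.  0.8 8. ]
```

{"op": "play_rows", "data": {"motion": [{"claw":46,"tx":0,"ty":0,"tz":-3,"turn":0},{"claw":46,"tx":0,"ty":0,"tz":-5,"turn":0},{"claw":46,"tx":0,"ty":0,"tz":-5,"turn":0},{"claw":46,"tx":0,"ty":0,"tz":-5,"turn":0},{"claw":46,"tx":0,"ty":0,"tz":-10,"turn":0},{"claw":46,"tx":0,"ty":0,"tz":-20,"turn":0},{"claw":46,"tx":0,"ty":0,"tz":-30,"turn":0},{"claw":46,"tx":0,"ty":0,"tz":0,"turn":0}]}}

```text
t: 26.55
eef_pos: [0.598, -0.068, 0.3127]
ee_rot: [[-0.654, -0.757, 0.005], [-0.757, 0.654, 0.0], [-0.004, -0.004, -1.0]]
wrist_force: [1.0, 0.0, -0.1]
opening: 0.0519
grasp_force: 31.5
```

```bash
python3 - <<'E'
from h import *
o=ctrl.get_obs();go(0,0,60);R=np.array(o['ee_rot']);g=np.array(o['eef_pos'])+R[:,2]*.155
print('to dish',(R.T@(np.array([.5327,.215,g[2]])-g)*1e3).round(1))
f=grab_frame('scene')
cv2.imwrite('pics/s6.png',cv2.resize(f['img'][110:240,130:330],(800,520),interpolation=cv2.INTER_CUBIC))
E
```

```text
t 26.55 grasp jig [ 0.1 -1.9] z 157.7 toolx ang jig -232.6 j7 95.4 F [ 1.   0.  -0.1] open 51.9
  tool shift [ 1.9  1.4 97.6]
to dish [-171.   235.    -0.3]
```

View pics/s6.png

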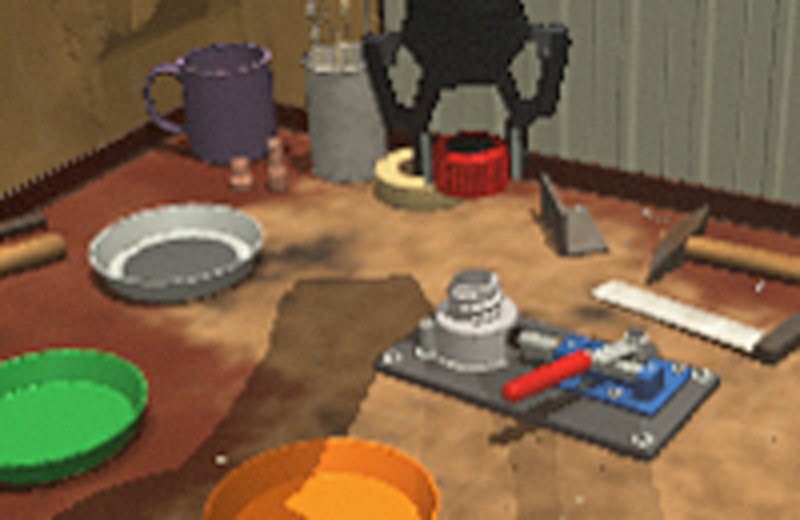

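The cap is in the gripper at (475,165), and the neck is upright and clamped at (475,320). The dish rim centre is at about (177,248). Next is the move to the dish.

{"op": "play_rows", "data": {"motion": [{"claw":46,"tx":-24.4,"ty":33.6,"tz":0,"turn":0},{"claw":46,"tx":-24.4,"ty":33.6,"tz":0,"turn":0},{"claw":46,"tx":-24.4,"ty":33.6,"tz":0,"turn":0},{"claw":46,"tx":-24.4,"ty":33.6,"tz":0,"turn":0},{"claw":46,"tx":-24.4,"ty":33.6,"tz":0,"turn":0},{"claw":46,"tx":-24.4,"ty":33.6,"tz":0,"turn":0},{"claw":46,"tx":-24.4,"ty":33.6,"tz":0,"turn":0},{"claw":46,"tx":0,"ty":0,"tz":30,"turn":0},{"claw":46,"tx":0,"ty":0,"tz":0,"turn":0}]}}

```text
t: 27.5
eef_pos: [0.5296, 0.2145, 0.276]
ee_rot: [[-0.652, -0.758, -0.004], [-0.758, 0.652, -0.002], [0.004, 0.002, -1.0]]
wrist_force: [-0.5, -0.8, -1.0]
opening: 0.0518
grasp_force: 31.8
```

```bash
python3 - <<'E'
from h import *
f=grab_frame('scene');print('dish scene',ray(f,[[(177.5)/4-.5+130,(248.5)/4-.5+110]],.024))
o=ctrl.get_obs();go(0,0,60);R=np.array(o['ee_rot']);g=np.array(o['eef_pos'])+R[:,2]*.155
print(g,'to dish',(R.T@(np.array([.5327,.215,g[2]])-g)*1e3).round(1))
E
```

```text
dish scene [[0.52547765 0.20559501 0.024     ]]
t 27.55 grasp jig [289.8   8.3] z 122.2 toolx ang jig -232.6 j7 63.4 F [-0.6 -0.8  0. ] open 51.9
  tool shift [ 169.3 -235.2   62.6]
[0.5296119  0.21345825 0.12216944] to dish [-3.2 -1.3 -0. ]
```

{"op": "play_rows", "data": {"motion": [{"claw":46,"tx":-1,"ty":2,"tz":30,"turn":0},{"claw":46,"tx":0,"ty":0,"tz":30,"turn":0},{"claw":46,"tx":0,"ty":0,"tz":20,"turn":0},{"claw":46,"tx":0,"ty":0,"tz":10,"turn":0},{"claw":46,"tx":0,"ty":0,"tz":4,"turn":0},{"claw":46,"tx":0,"ty":0,"tz":0,"turn":0},{"claw":46,"tx":0,"ty":0,"tz":0,"turn":0}]}}

```text
t: 28.25
eef_pos: [0.5303, 0.2162, 0.1857]
ee_rot: [[-0.654, -0.756, 0.001], [-0.756, 0.654, 0.0], [-0.001, -0.001, -1.0]]
wrist_force: [-0.5, 1.2, 0.3]
opening: 0.0516
grasp_force: 31.8
```

```bash
python3 - <<'E'
from h import *
o=ctrl.get_obs();go(0,0,24);print(o['eef_pos'])
E
```

```text
t 28.25 grasp jig [292.3   6.8] z 30.7 toolx ang jig -232.7 j7 54.0 F [-0.5  1.2  0.3] open 51.6
  tool shift [ 171.9 -236.6    6.6]
[0.53034487 0.21619235 0.18566002]
```

{"op": "play_rows", "data": {"motion": [{"claw":46,"tx":2,"ty":-2,"tz":2,"turn":0},{"claw":46,"tx":0,"ty":0,"tz":2,"turn":0},{"claw":46,"tx":0,"ty":0,"tz":2,"turn":0},{"claw":46,"tx":0,"ty":0,"tz":0,"turn":0}]}}

```text
t: 28.65
eef_pos: [0.5302, 0.2134, 0.1785]
ee_rot: [[-0.654, -0.757, -0.0], [-0.757, 0.654, -0.0], [0.0, 0.0, -1.0]]
wrist_force: [0.4, 0.2, -0.1]
opening: 0.052
grasp_force: 31.8
```

```bash
python3 - <<'E'
from h import *
o=ctrl.get_obs();go(0,0,24);print(o['eef_pos'])
E
```

```text
t 28.65 grasp jig [289.6   7.8] z 23.5 toolx ang jig -232.6 j7 53.5 F [ 0.4  0.2 -0.1] open 52.0
  tool shift [ 169.5 -234.9   -0.4]
[0.53017103 0.21336111 0.17852865]
```

One more small step until contact, then release.

{"op": "play_rows", "data": {"motion": [{"claw":46,"tx":0,"ty":0,"tz":1,"turn":0},{"claw":46,"tx":0,"ty":0,"tz":0,"turn":0},{"claw":54,"tx":0,"ty":0,"tz":0,"turn":0},{"claw":58,"tx":0,"ty":0,"tz":0,"turn":0},{"claw":62,"tx":0,"ty":0,"tz":0,"turn":0},{"claw":62,"tx":0,"ty":0,"tz":0,"turn":0},{"claw":62,"tx":0,"ty":0,"tz":-10,"turn":0},{"claw":62,"tx":0,"ty":0,"tz":-20,"turn":0},{"claw":62,"tx":0,"ty":0,"tz":-40,"turn":0},{"claw":62,"tx":0,"ty":0,"tz":-40,"turn":0},{"claw":62,"tx":0,"ty":0,"tz":-40,"turn":0},{"claw":62,"tx":0,"ty":0,"tz":0,"turn":0}]}}

```text
t: 29.85
eef_pos: [0.5306, 0.2147, 0.3332]
ee_rot: [[-0.654, -0.757, 0.006], [-0.757, 0.654, 0.003], [-0.007, -0.003, -1.0]]
wrist_force: [0.3, 0.2, 0.1]
opening: 0.062
grasp_force: 0.0
```

```bash
python3 - <<'E'
from h import *
f=grab_frame('scene')
cv2.imwrite('pics/s7.png',cv2.resize(f['img'][110:240,130:330],(800,520),interpolation=cv2.INTER_CUBIC))
E
```

```text
(no output)
```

View pics/s7.png

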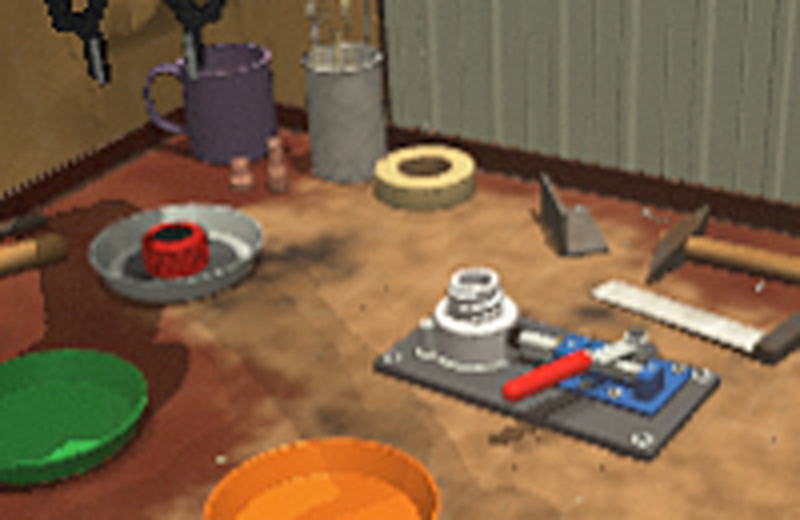

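The cap lies in the steel dish at (175,250), the neck is upright and clamped, and the gripper is clear, so I'm handing in.

```bash
python3 -c "
from h import *
print(ctrl.close_job())"
```

```text
the job is handed in; nothing more can be done
None
```

The neck was nudged home against both pins and clamped with the lever at its end stop. The cap was then unscrewed a full turn, lifted clear and laid in the steel dish, and the job was handed in at about 30 s; no verdict was returned.

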